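# Find and hold the balance point of a sprung oven lid

## Task

I am about to adjust the spring of this small oven's lid. Turn the knurled chuck sleeve on the lid clockwise (seen from above) as far as it goes, so that the jaws clamp the red-topped lifting pin, then raise the lid by the pin until it is clearly past its balance point (the red mark on the white quadrant, 45 degrees) without letting it spring right up, bring it back down to just below the balance point, within about ten degrees, and finish while still gripping the pin and holding the lid still there; leave the tins, tools and other things on the bench alone.

Things in the scene. Friction and masses are not known exactly. Their poses are not given: they have to be found in the camera images.
- oven: fixed grey bench oven, an open box 200 x 220 x 88 mm (x, y, z) with the lid on top; origin in the middle of its underside on the worktop; its own -x side is the front (dark control panel, toward the robot), the lid's hinge is along its back (+x) edge. It can stand turned by up to 0.3 rad. On its left (+y) side a white curved quadrant (radius 75 mm about the hinge) rises to 168 mm above the worktop with a red mark at 45 degrees; a red pointer on the lid's side runs along it
- hinge_mid (a point): middle of the lid's hinge line, 90 mm above the worktop; the hinge runs along the oven's own y axis and the lid lies from it toward the oven's -x, 200 mm
- lid (a joint): angle of the lid in rad, 0 shut, growing as its front edge rises, stop at 1.35. The lid is heavy and a torsion spring carries most of it: balance at 0.785 (45 degrees). Below that it wants to fall shut (about 5 N upward at the pin lifts it when shut; at 0.68 about 1 N, square to the line from the hinge to the grip, holds it), above it it wants to fly up by itself (about 1.7 N likewise at 0.95), so the hand must then hold it back
- sleeve (a joint): turn of the knurled chuck sleeve in rad, 0 (to 0.2 at the start) open, growing clockwise seen from above; the jaws touch the pin at about 1.0 and the stop is at 1.25 (tight, stays by itself). Turning takes about 0.2 to 0.35 N m
- sleeve_mid (a point): point on the axis of the chuck sleeve at a good height to grip it, on the lid, 150 mm in front of the hinge line and 140 mm above the worktop when shut. The sleeve is a dark knurled upright cylinder 30 mm in diameter; it reaches from 18 mm below this point to 10 mm above it; the three jaws end 11 mm above it, the pin 48 mm above it. The lid's surface is 36 mm below it
- chuck_floor (a point): bottom of the chuck's bore, where the pin's foot stands, on the lid's top surface, 36 mm below sleeve_mid; moves with the lid
- pin: loose steel lifting pin standing in the chuck, 10 mm in diameter, 84 mm long, its top 18 mm painted red; origin at the centre of its foot, its own z along it to the red end. Clear shaft to grip: 48 to 84 mm above its foot. It leans with the lid, and may pivot between the finger pads if these close along the hinge line
- jaw_0: one of the three jaws of the chuck (same travel for all), coupled to the sleeve: they move in 2.6 mm for each rad; steel, 26 mm high
- die: bystander: knurled steel pellet die, 45 mm in diameter, 38 mm high, loose; origin under its centre
- ring_tin: bystander: round clear flat tin, 66 mm in diameter, 21 mm high, loose; origin under its centre
- tape_roll: bystander: roll of tan tape lying flat, 100 mm in diameter, 25 mm high, loose; origin under its centre
- hex_key: bystander: black hex key, 94 mm long, lying flat, loose

How it is judged:
By the outcome, as a careful person would: the job done as asked, in the order asked, and still so for the second after the job is handed in, while the arm keeps its last pose, push and grip.
It also fails if it takes over 51 s, if anything falls off the work surface, if the arm or the gripper's body presses on something with over 40 N, if the wrist force passes 120 N, or if a joint passes its speed limit or range.

## Robot

A 6-joint arm with a two-finger parallel gripper is mounted at the origin on a cart in front of the work surface, level with it; the furniture and walls round the work are solid. World frame = base frame: x ahead of the robot, y to its left, z up, the work surface at z = 0. Lengths are in mm, angles in rad, forces in N, time in s.
With the tool pointing down it reaches from about 350 to 725 mm from the base axis. Payload 4.3 kg.
Tool frame: the origin (TCP) lies midway between the tips of the shut fingers; the grasp point (between the pads) lies 19 mm behind it; z points along the fingers, y is the direction in which the jaws open and shut (so a half turn about z gives the same grasp; the last joint's range is limited). The gripper opens to 85 mm and grips with 20 to 120 N. Pads are 22 mm wide; open, the fingers measure 114 mm over their backs; the gripper's body (76 mm by 85 mm) begins 54 mm behind the grasp point. The pads swing forward as they close: fully open they stand 13 mm farther back than shut.
Start: joints at [1.135, 0.377, 0.081, 1.274, 0, 1.46], TCP at [184.046, 544.788, 231.329] pointing down, gripper open.
Joint ranges: [-2.72, 2.72], [-0.84, 1.66], [-1.02, 1.22], [-1.77, 2.12], [-1.37, 1.28], [-3.14, 3.14]. Speed limits (rad/s): [2.57, 2.57, 3.14, 3.14, 3.14, 3.14].

## Interface

Orientations are given as a 3x3 rotation matrix whose columns are the frame's x, y, z axes.
In Python, from bench import arm, imaging gives the robot as it stands.
- The arm moves only by the tool jog_arm, never from a script. Its argument "deltas" is one flat list of numbers, 5 for each row, row after row: the shift along the tool's x, y, z in mm, then the turn about the tool's z in degrees, then the finger opening in mm, from 0 to 85.4. A call has 1 to 20 rows; each row is the pose to reach, as a shift and turn from the pose commanded when the call began, along the tool's axes at that moment; what a row does not reach only later rows make up. A row lasts 1/10 s, in which the tool goes at most 50 mm and 8.59 degrees, less where a joint would pass 70% of its speed; a pose out of reach is approached as far as the arm can. A call with a gripper value outside its range is refused whole. The fingers move at their own pace and stop on an object; "squeeze" is the grip in N (left out, the last holds). Time passes only in rows, so rows that repeat a pose let the fingers close. It gives the time, the measured TCP pose, the force and the opening at its end, in the units of the state.
- arm.observe(): the state, without advancing time (a new reading comes with each control period).
- imaging.get_image(name): name is "side" or "top"; returns the picture (480x640x3 uint8, blue, green, red); there is no depth.
- imaging.calibration(name): a dict with "fx", "fy", "cx", "cy" (pixels), "D" ([k1, k2, p1, p2, k3] as OpenCV has them; the pictures are not rectified), "extrinsics" (4x4, takes a point from world to camera coordinates). Camera axes: x right, y up, looking along -z (the intrinsics and any distortion apply to the point x, -y, -z); pixel columns grow to the right and rows downward; lengths in mm; the calibration is good to about 2 mm. A picture is of the moment at which its call begins. calibration takes no time and is no camera call.
- arm.finish_job(): hands the job in, once; it reports no verdict.
The state is a dict: "t": time; "q": joint angles; "joint_vel": joint speeds; "joint_torque": joint torques, N m; "tool_pos": TCP position; "tool_rot": TCP orientation; "ft_force": force on the tool from outside, world axes, zero at the start; "wrist_torque": the same for the moment, N m; "opening": finger opening in mm.
Only numpy, scipy, OpenCV 4.12 (cv2) and the standard library are available. Lean on these libraries where they do the work, as an engineer would, in place of code of your own. Each camera call takes 0.05 s, during which the arm holds its last target. There are 200 camera calls.

## Working session

There is one attempt and no reset: what is moved stays moved. The work goes in short steps, Python scripts to look and compute and a tool call to move; the robot and the scene stay as the last step left them, time stands still between calls to the robot, and variables do not carry over. Pictures are saved under pics/ and viewed, about 8 in all and at most 12, crops included, and the job is handed in when it is done.

Besides the shell and the picture viewer there is one more tool, called after "Call:" by a JSON object that holds its "op" and its "data", one argument or row to a line. jog_arm: Moves the arm, as the interface text tells. Its arguments: {"type":"object","properties":{"deltas":{"type":"array"},"squeeze":{"type":"number"}},"required":["deltas"]}

```bash
mkdir -p pics
cat > h.py <<'E'
import numpy as np, cv2
from bench import arm, imaging
def shot(n,f):
    im=imaging.get_image(n); cv2.imwrite('pics/'+f,im); return im
def proj(n,P):
    c=imaging.calibration(n); E=np.array(c['extrinsics']); P=np.atleast_2d(P).astype(float)
    p=P@E[:3,:3].T+E[:3,3]; p=p*[1,-1,-1]
    K=np.array([[c['fx'],0,c['cx']],[0,c['fy'],c['cy']],[0,0,1.]])
    return cv2.projectPoints(p,np.zeros(3),np.zeros(3),K,np.array(c['D'],float))[0][:,0]
def ray(n,uv):
    c=imaging.calibration(n); E=np.array(c['extrinsics'])
    K=np.array([[c['fx'],0,c['cx']],[0,c['fy'],c['cy']],[0,0,1.]])
    x,y=cv2.undistortPoints(np.array([[uv]],float),K,np.array(c['D'],float))[0,0]
    d=E[:3,:3].T@np.array([x,-y,-1]); o=-E[:3,:3].T@E[:3,3]; return o,d/np.linalg.norm(d)
def onz(n,uv,z):
    o,d=ray(n,uv); return o+d*(z-o[2])/d[2]
E
python3 - <<'E'
from h import *
shot('top','t1.png');shot('side','s1.png')
s=arm.observe();print(s['t'],s['tool_pos'],np.round(s['tool_rot'],3),s['opening'],s['ft_force'])
for n in('top','side'):print(n,np.round(ray(n,(320,240)),2))
E
```

```text
0.1 [183.7990706  544.23067882 230.49656305] [[-0.947  0.32  -0.001]
 [ 0.32   0.947 -0.002]
 [ 0.    -0.002 -1.   ]] 85.3133592685805 [-0.35991329  0.03838193  0.15747388]
top [[ 2.88750e+02 -3.73600e+01  1.25476e+03]
 [ 2.30000e-01  3.00000e-02 -9.70000e-01]]
side [[ 1.1712e+02  9.1367e+02  7.8541e+02]
 [ 3.6000e-01 -7.4000e-01 -5.6000e-01]]
```

View pics/t1.png

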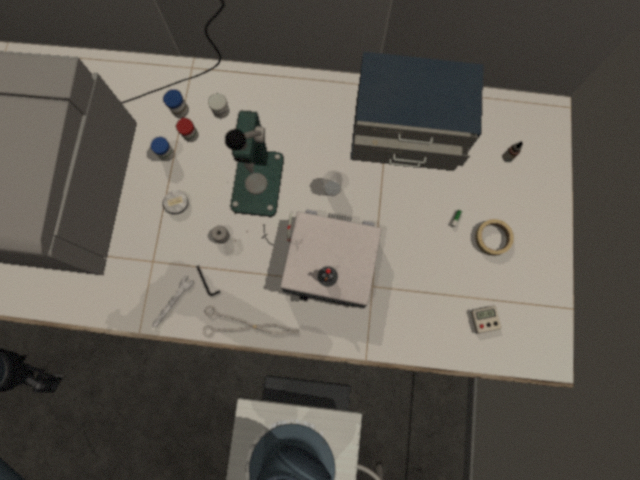

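View pics/s1.png

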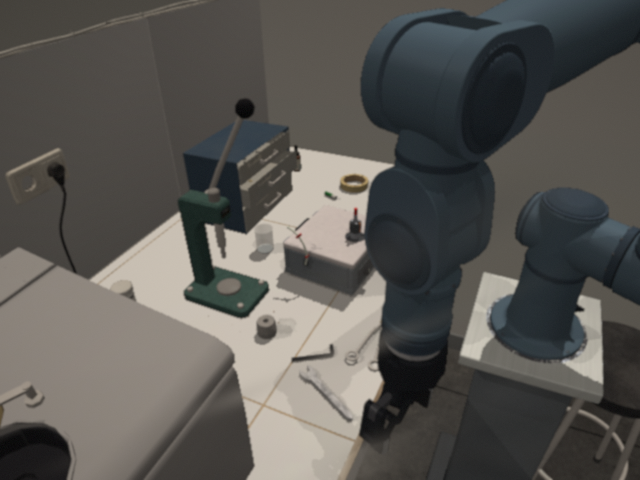

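Run:
```python
from h import *
a=cv2.imread('pics/t1.png')[200:315,270:390];b=cv2.imread('pics/s1.png')[190:300,275:395]
o=np.hstack([cv2.resize(a,(400,383),interpolation=2),cv2.resize(b,(400,383),interpolation=2)])
cv2.imwrite('pics/c1.png',cv2.convertScaleAbs(o,alpha=1.5))
for uv in[(298,212),(378,222),(368,305),(283,293)]:print(onz('top',uv,104).round(1))
print('sleeve',onz('top',(327,276),150).round(1))
for uv,z in[((355,209),188),((355,228),150)]:print('side',onz('side',uv,z).round(1))
```

```text
[628.3  56.2 104. ]
[ 625.1 -148.5  104. ]
[ 413.5 -142.2  104. ]
[419.1  67.2 104. ]
sleeve [465.7 -35.3 150. ]
side [471.9 -30.6 188. ]
side [461.3  -5.5 150. ]
```

View pics/c1.png

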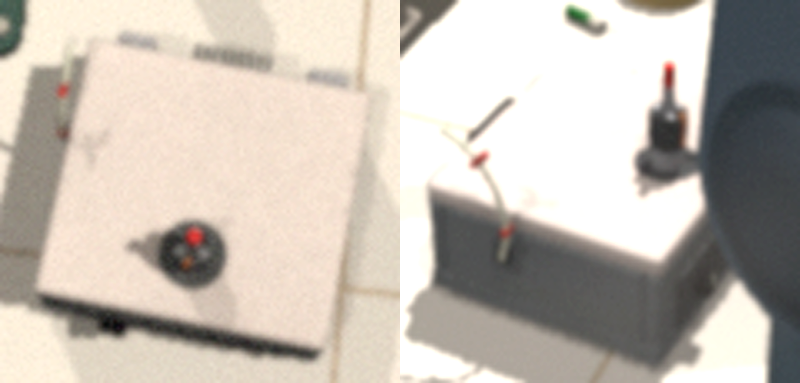

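Run:
```python
from h import *
C=[onz('top',uv,100) for uv in[(299.1,212),(379.5,227.6),(366.6,305),(282,288)]]
for c in C:print(c.round(1))
BL,BR,FR,FL=C
for d in(BL-BR,FL-FR):print('yaw',np.arctan2(-d[0],d[1]))
for d in(BL-FL,BR-FR):print('yaw',np.arctan2(d[1],d[0]))
print('sleeve',onz('top',(327,276.2),150).round(1),onz('top',(328.2,270.8),188).round(1))
for uv,z in[((355.7,209.5),188),((355.7,220.2),150)]:print('side',onz('side',uv,z).round(1))
# two-ray triangulation of pin top
o1,d1=ray('top',(328.2,270.8));o2,d2=ray('side',(355.7,209.5))
A=sum(np.eye(3)-np.outer(d,d) for d in(d1,d2));b=sum((np.eye(3)-np.outer(d,d))@o for o,d in((o1,d1),(o2,d2)))
print(np.linalg.solve(A,b))
from scipy.optimize import least_squares
def model(p):
    x,y,t=p;R=np.array([[np.cos(t),-np.sin(t)],[np.sin(t),np.cos(t)]])
    L=np.array([[100,100,100],[100,-100,100],[-100,-100,100],[-100,100,100]],float)
    return R,L
s=arm.observe();print(s['tool_pos'],s['q'])
```

```text
[629.8  53.7 100. ]
[ 612.  -153.9  100. ]
[ 413.5 -139.2  100. ]
[431.5  71.6 100. ]
yaw -0.08566048185669173
yaw -0.0851161062181217
yaw -0.08985942939751997
yaw -0.07406926179686295
sleeve [465.3 -35.3 150. ] [471.9 -36.8 188. ]
side [469.4 -29.1 188. ]
side [472.8 -39.8 150. ]
[472.55727798 -36.82041356 183.0855441 ]
[183.7990706  544.23067882 230.49656305] [ 1.13468985e+00  3.77962630e-01  7.98281904e-02  1.27443397e+00
 -1.81522632e-05  1.46049855e+00]
```

Call:
{"op": "jog_arm", "data": {
  "deltas": [0, 0, -50, 0, 85, -458, -459, -50, -50, 85, -458, -459, -50, -50, 85, -458, -459, -50, -50, 85, -458, -459, -50, -50, 85, -458, -459, -50, -50, 85, -458, -459, -50, -50, 85, -458, -459, -50, -50, 85, -458, -459, -50, -50, 85, -458, -459, -50, -50, 85, -458, -459, -50, -50, 85, -458, -459, -50, -50, 85, -458, -459, -50, -50, 85, -458, -459, -50, -50, 85, -458, -459, -50, -50, 85, -458, -459, -50, -50, 85, -458, -459, -50, -50, 85, -458, -459, -50, -50, 85, -458, -459, -50, -50, 85],
  "squeeze": 60
}}

```text
t: 2.0
tool_pos: [470.5, -35.5, 281.4]
tool_rot: [[-0.853, -0.522, -0.0], [-0.522, 0.853, 0.0], [-0.0, 0.0, -1.0]]
ft_force: [1.0, -1.0, 0.3]
opening: 85.1
```

Run:
```python
from h import *
t=shot('top','t2.png');s=shot('side','s2.png')
cv2.imwrite('pics/c2.png',np.hstack([cv2.resize(cv2.convertScaleAbs(s[130:310,255:435],alpha=1.5),(500,500),interpolation=2)]))
```

```text
(no output)
```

View pics/c2.png

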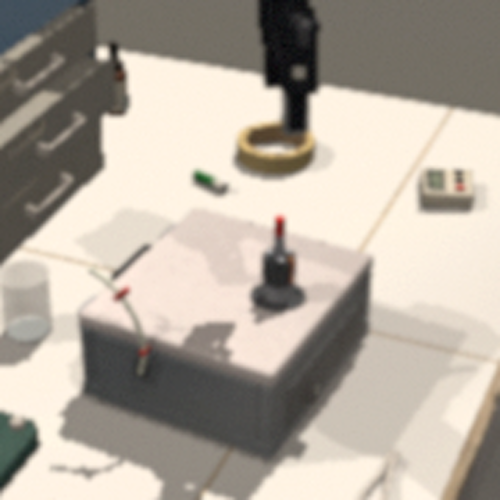

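Run:
```python
from h import *
for x,y in((471,-37),(466,-36)):
  P=[[x,y,188],[x,y,170],[x,y,151],[x,y,122]]
  print(((proj('side',P)-[255,130])*2.778).round(0).tolist(),proj('top',P).round(1).tolist())
```

```text
[[281.0, 216.0], [281.0, 234.0], [280.0, 252.0], [280.0, 278.0]] [[328.3, 271.2], [328.1, 272.5], [328.0, 273.8], [327.8, 275.8]]
[[286.0, 218.0], [286.0, 235.0], [285.0, 253.0], [284.0, 280.0]] [[327.6, 273.3], [327.5, 274.6], [327.3, 275.9], [327.1, 277.7]]
```

Call:
{"op": "jog_arm", "data": {
  "deltas": [0, -1.5, 40, 0, 85, 0, -1.5, 80, 0, 85, 0, -1.5, 110, 0, 85, 0, -1.5, 130, 0, 85, 0, -1.5, 145, 0, 85, 0, -1.5, 155, 0, 85, 0, -1.5, 160, 0, 85, 0, -1.5, 160, 0, 85]
}}

```text
t: 2.9
tool_pos: [471.6, -37.7, 121.2]
tool_rot: [[-0.854, -0.52, -0.0], [-0.52, 0.854, 0.0], [0.0, 0.0, -1.0]]
ft_force: [0.3, 0.2, -0.6]
opening: 84.9
```

Call:
{"op": "jog_arm", "data": {
  "deltas": [0, 0, 0, 0, 45, 0, 0, 0, 0, 45, 0, 0, 0, 0, 40, 0, 0, 0, 0, 36, 0, 0, 0, 0, 34, 0, 0, 0, 0, 32, 0, 0, 0, 0, 30, 0, 0, 0, 0, 28, 0, 0, 0, 0, 26, 0, 0, 0, 0, 26],
  "squeeze": 30
}}

```text
t: 3.9
tool_pos: [470.6, -36.1, 121.4]
tool_rot: [[-0.853, -0.521, -0.002], [-0.521, 0.853, 0.004], [-0.001, 0.004, -1.0]]
ft_force: [-3.5, 6.5, 5.8]
opening: 28.2
```

Call:
{"op": "jog_arm", "data": {
  "deltas": [0, 1.5, 0, 0, 20, 0, 1.5, 0, 0, 20, 0, 1.5, 0, 4, 20, 0, 1.5, 0, 8, 20, 0, 1.5, 0, 13, 20, 0, 1.5, 0, 18, 20, 0, 1.5, 0, 24, 20, 0, 1.5, 0, 30, 20, 0, 1.5, 0, 30, 20],
  "squeeze": 80
}}

```text
t: 4.8
tool_pos: [470.3, -34.8, 121.5]
tool_rot: [[-1.0, -0.022, -0.001], [-0.022, 1.0, 0.004], [0.001, 0.004, -1.0]]
ft_force: [-3.4, 6.9, 7.5]
opening: 27.1
```

Run:
```python
from h import *
s=arm.observe();print(s['tool_pos'],s['ft_force'],s['wrist_torque'],s['opening'],np.degrees(np.arctan2(s['tool_rot'][0][1],s['tool_rot'][1][1])))
```

```text
[470.28510508 -34.84492895 121.53743518] [-3.42356741  6.93605748  7.49921682] [ 1.30081874  0.73614618 -0.20838401] 27.102131327388687 -1.2641074447311424
```

Call:
{"op": "jog_arm", "data": {
  "deltas": [0, 0, 0, 5, 20, 0, 0, 0, 10, 20, 0, 0, 0, 15, 20, 0, 0, 0, 20, 20, 0, 0, 0, 25, 20]
}}

```text
t: 5.3
tool_pos: [470.5, -33.9, 121.6]
tool_rot: [[-0.915, 0.403, -0.0], [0.403, 0.915, 0.006], [0.003, 0.006, -1.0]]
ft_force: [-3.3, 10.6, 7.4]
opening: 27.5
```

```bash
cat > o.py <<'E'
from h import *
s=arm.observe();print(s['t'],s['tool_pos'].round(1) if hasattr(s['tool_pos'],'round') else s['tool_pos'],np.round(s['ft_force'],1),np.round(s['wrist_torque'],2),round(s['opening'],1),np.degrees(np.arctan2(s['tool_rot'][0][1],s['tool_rot'][1][1])).round(1),np.round(s['joint_torque'],2))
E
python3 o.py
```

```text
5.3 [470.5 -33.9 121.6] [-3.3 10.6  7.4] [1.92 0.5  0.31] 27.5 23.8 [ -4.87 -33.9   24.8   -2.12  -2.66  -0.43]
```

Call:
{"op": "jog_arm", "data": {
  "deltas": [0, 0, 0, 4, 20, 0, 0, 0, 8, 20, 0, 0, 0, 10, 20, 0, 0, 0, 10, 20]
}}

```text
t: 5.7
tool_pos: [470.7, -33.5, 121.6]
tool_rot: [[-0.834, 0.552, 0.0], [0.552, 0.834, 0.007], [0.004, 0.006, -1.0]]
ft_force: [-3.0, 10.8, 6.5]
opening: 27.4
```

```bash
python3 o.py
```

```text
5.7 [470.7 -33.5 121.6] [-3.  10.8  6.5] [1.97 0.45 0.43] 27.4 33.5 [ -5.36 -34.    24.73  -2.01  -2.84   0.57]
```

Call:
{"op": "jog_arm", "data": {
  "deltas": [1, 2, 0, 3, 20, 1, 2, 0, 6, 20, 1, 2, 0, 8, 20, 1, 2, 0, 8, 20]
}}

```text
t: 6.1
tool_pos: [471.8, -34.0, 121.6]
tool_rot: [[-0.75, 0.661, 0.001], [0.661, 0.75, 0.0], [-0.001, 0.001, -1.0]]
ft_force: [-1.2, 2.4, 4.1]
opening: 27.1
```

```bash
python3 o.py
```

```text
6.1 [471.8 -34.  121.6] [-1.2  2.4  4.1] [0.35 0.11 2.1 ] 27.1 41.4 [ -3.1  -34.93  23.73  -0.56  -0.57   2.21]
```

Call:
{"op": "jog_arm", "data": {
  "deltas": [0, 0, 0, 3, 20, 0, 0, 0, 6, 20, 0, 0, 0, 8, 20, 0, 0, 0, 8, 20]
}}

```text
t: 6.5
tool_pos: [471.5, -33.5, 121.7]
tool_rot: [[-0.651, 0.759, 0.001], [0.759, 0.651, 0.002], [0.001, 0.002, -1.0]]
ft_force: [-2.0, 3.5, 5.2]
opening: 27.2
```

```bash
python3 o.py
```

```text
6.5 [471.5 -33.5 121.7] [-2.   3.5  5.2] [0.75 0.34 2.04] 27.2 49.4 [ -3.84 -34.42  23.86  -1.07  -1.06   2.1 ]
```

Call:
{"op": "jog_arm", "data": {
  "deltas": [0, 0, 0, -4, 60, 0, 0, 0, -4, 60, 0, 0, 0, -4, 60, 0, 0, 0, -4, 60, 0, 0, 0, -4, 60, 0, 0, -10, -4, 60, 0, 0, -24, -10, 60, 0, 0, -36, -18, 60, 0, 0, -36, -26, 60, 0, 0, -36, -34, 60, 0, 0, -36, -42, 60, 0, 0, -36, -44.5, 60, 0, 0, -36, -44.5, 60, 0, 0, -36, -44.5, 60]
}}

```text
t: 7.9
tool_pos: [471.5, -34.5, 157.8]
tool_rot: [[-0.996, 0.091, 0.001], [0.091, 0.996, -0.0], [-0.001, -0.0, -1.0]]
ft_force: [-0.2, -0.7, -0.1]
opening: 59.9
```

Run:
```python
from h import *
import runpy;runpy.run_path('o.py')
t=shot('top','t3.png');s=shot('side','s3.png')
cv2.imwrite('pics/c3.png',cv2.resize(cv2.convertScaleAbs(s[160:280,295:415],alpha=1.6),(600,600),interpolation=2))
```

```text
7.9 [471.5 -34.5 157.8] [-0.2 -0.7 -0.1] [-0.02 -0.02 -0.01] 59.9 5.2 [ 0.000e+00 -3.634e+01  2.539e+01  1.000e-02 -0.000e+00 -1.000e-02]
```

View pics/c3.png

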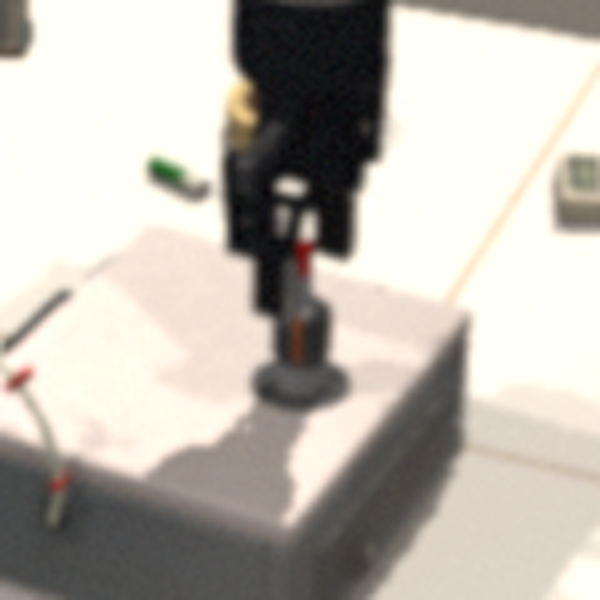

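Run:
```python
from h import *
s=arm.observe();p=np.array(s['tool_pos']);R=np.array(s['tool_rot'])
P=[p+[0,0,30]]+[p+R@[dx,sg*35,-6] for sg in(1,-1) for dx in(-11,11)]
print(((proj('side',P)-[295,160])*5).round(0))
```

```text
[[304. 242.]
 [251. 311.]
 [291. 323.]
 [314. 247.]
 [353. 257.]]
```

Call:
{"op": "jog_arm", "data": {
  "deltas": [0, 0, 0, 0, 30, 0, 0, 0, 0, 20, 0, 0, 0, 0, 14, 0, 0, 0, 0, 10, 0, 0, 0, 0, 6, 0, 0, 0, 0, 4, 0, 0, 0, 0, 0, 0, 0, 0, 0, 0, 0, 0, 0, 0, 0],
  "squeeze": 40
}}

```text
t: 8.9
tool_pos: [471.3, -34.6, 157.3]
tool_rot: [[-0.996, 0.09, -0.0], [0.09, 0.996, -0.0], [-0.0, -0.0, -1.0]]
ft_force: [-0.9, -2.0, 1.7]
opening: 8.7
```

```bash
python3 o.py
python3 - <<'E'
import numpy as np
a=150;b=176.8-90;r=np.hypot(a,b);p=np.arctan2(b,a)
for t in np.arange(0,1.0,.05).tolist()+[.70]:
  print(round(t,2),'back',round(a-r*np.cos(p+t),1),'up',round(r*np.sin(p+t)-b,1))
E
```

```text
8.9 [471.3 -34.6 157.3] [-0.9 -2.   1.7] [-0.31  0.16  0.01] 8.7 5.2 [  0.73 -35.75  25.17  -0.21   0.51  -0.  ]
0.0 back 0.0 up -0.0
0.05 back 4.5 up 7.4
0.1 back 9.4 up 14.5
0.15 back 14.7 up 21.4
0.2 back 20.2 up 28.1
0.25 back 26.1 up 34.4
0.3 back 32.4 up 40.5
0.35 back 38.9 up 46.2
0.4 back 45.6 up 51.6
0.45 back 52.7 up 56.6
0.5 back 60.0 up 61.3
0.55 back 67.5 up 65.6
0.6 back 75.2 up 69.5
0.65 back 83.1 up 73.1
0.7 back 91.2 up 76.2
0.75 back 99.4 up 79.0
0.8 back 107.8 up 81.3
0.85 back 116.2 up 83.2
0.9 back 124.8 up 84.7
0.95 back 133.4 up 85.7
0.7 back 91.2 up 76.2
```

Call:
{"op": "jog_arm", "data": {
  "deltas": [-2.2, 0, -3.7, 0, 0, -4.5, 0, -7.4, 0, 0, -9.4, 0, -14.5, 0, 0, -14.7, 0, -21.4, 0, 0, -20.2, 0, -28.1, 0, 0, -26.1, 0, -34.4, 0, 0, -32.4, 0, -40.5, 0, 0, -38.9, 0, -46.2, 0, 0, -45.6, 0, -51.6, 0, 0, -45.6, 0, -51.6, 0, 0, -45.6, 0, -51.6, 0, 0]
}}

```text
t: 10.0
tool_pos: [517.3, -38.6, 209.8]
tool_rot: [[-0.996, 0.09, 0.001], [0.09, 0.996, -0.0], [-0.001, -0.0, -1.0]]
ft_force: [-4.1, -1.2, -0.7]
opening: 8.5
```

```bash
python3 o.py;python3 - <<'E'
from h import *
t=shot('top','t4.png');s=shot('side','s4.png')
cv2.imwrite('pics/c4.png',cv2.resize(cv2.convertScaleAbs(s[130:290,255:415],alpha=1.6),(600,600),interpolation=2))
E
```

```text
10.0 [517.3 -38.6 209.8] [-4.1 -1.2 -0.7] [-0.39  0.94  0.02] 8.5 5.2 [ 1.120e+00 -4.114e+01  2.929e+01 -1.850e+00  8.700e-01  2.000e-02]
```

View pics/c4.png

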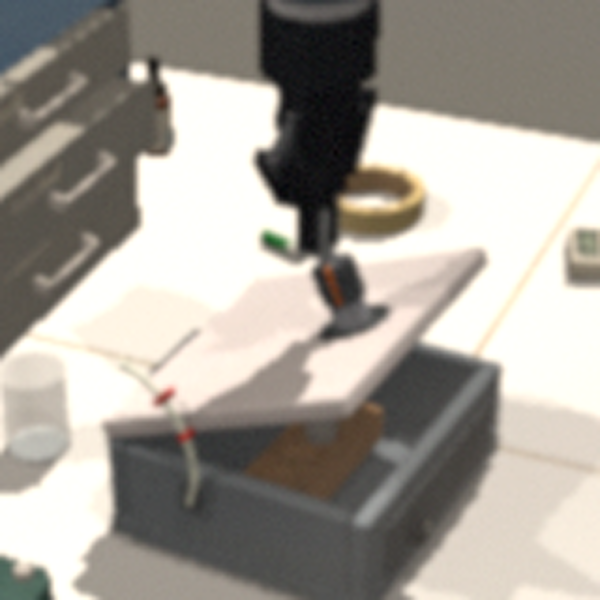

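Call:
{"op": "jog_arm", "data": {
  "deltas": [-7.1, 0, -5, 0, 0, -14.4, 0, -9.7, 0, 0, -21.9, 0, -14, 0, 0, -29.6, 0, -17.9, 0, 0, -37.5, 0, -21.5, 0, 0, -45.6, 0, -24.6, 0, 0, -53.8, 0, -27.4, 0, 0, -62.2, 0, -29.7, 0, 0, -70.6, 0, -31.6, 0, 0, -79.2, 0, -33.1, 0, 0, -83.5, 0, -33.6, 0, 0, -87.8, 0, -34.1, 0, 0, -87.8, 0, -34.1, 0, 0, -87.8, 0, -34.1, 0, 0, -87.8, 0, -34.1, 0, 0]
}}

```text
t: 11.6
tool_pos: [606.2, -46.5, 244.8]
tool_rot: [[-0.996, 0.09, 0.005], [0.09, 0.996, -0.0], [-0.005, 0.0, -1.0]]
ft_force: [-0.1, -2.0, 5.6]
opening: 8.7
```

```bash
python3 o.py;python3 - <<'E'
from h import *
t=shot('top','t5.png');s=shot('side','s5.png')
cv2.imwrite('pics/c5.png',cv2.resize(cv2.convertScaleAbs(s[130:290,255:415],alpha=1.6),(600,600),interpolation=2))
E
```

```text
11.6 [606.2 -46.5 244.8] [-0.1 -2.   5.6] [-0.28  0.25  0.02] 8.7 5.2 [ 8.000e-01 -4.670e+01  2.539e+01 -1.800e-01  4.400e-01  3.000e-02]
```

View pics/c5.png

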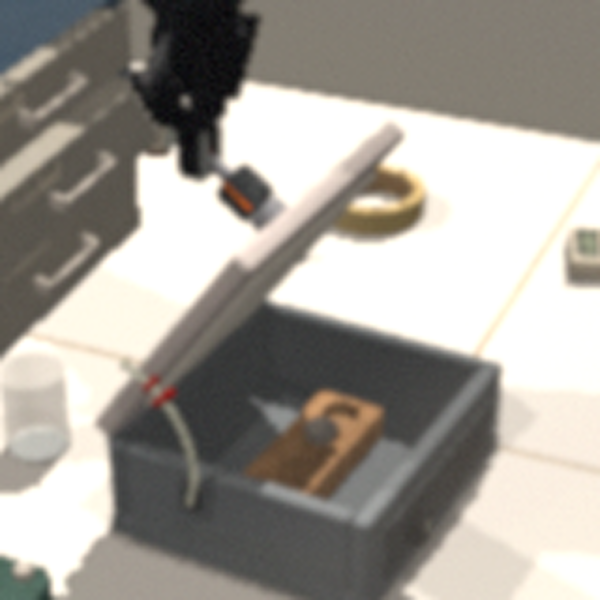

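Run:
```python
from h import *
ux=np.array([.996,-.088,0]);uy=np.array([.088,.996,0]);H=np.array([471.5,-34.6,90])+150*ux
for off in(106,112):
  th=np.array([.4,.6,.7,.785,.9,.95,1.0])
  P=[H+uy*off+75*(-np.cos(t)*ux+np.sin(t)*np.array([0,0,1])) for t in th]
  print(((proj('side',P)-[255,130])*3.75).round(0).tolist())
for f in('s4','s5'):
  im=cv2.imread(f'pics/{f}.png')[220:255,285:315].astype(int)
  m=((im[...,2]-np.maximum(im[...,0],im[...,1]))>35).astype(np.uint8)
  n,_,st,c=cv2.connectedComponentsWithStats(m,connectivity=4)
  print(f,[(((c[i]+[30,90])*3.75).round(0).tolist(),int(st[i][4])) for i in range(1,n)])
# lid front-left corner at 200 mm, surface
P=[H+uy*o-np.cos(t)*ux*200+np.sin(t)*np.array([0,0,200]) for t in(.85,.9,.95,1.0) for o in(-110,)]
print(((proj('side',P)-[255,130])*3.75).round(0).tolist())
```

```text
[[193.0, 428.0], [183.0, 408.0], [176.0, 399.0], [170.0, 391.0], [162.0, 381.0], [158.0, 377.0], [153.0, 373.0]]
[[188.0, 432.0], [178.0, 413.0], [172.0, 403.0], [166.0, 395.0], [157.0, 386.0], [153.0, 381.0], [149.0, 377.0]]
s4 [([165.0, 393.0], 8), ([184.0, 434.0], 6)]
s5 [([149.0, 382.0], 5), ([163.0, 395.0], 11)]
[[426.0, 151.0], [416.0, 140.0], [406.0, 130.0], [396.0, 120.0]]
```

Call:
{"op": "jog_arm", "data": {
  "deltas": [4.3, 0, 0.4, 0, 0, 8.6, 0, 1, 0, 0, 12.9, 0, 1.7, 0, 0, 17.2, 0, 2.5, 0, 0, 21.4, 0, 3.4, 0, 0, 25.6, 0, 4.4, 0, 0, 29.8, 0, 5.5, 0, 0, 34, 0, 6.7, 0, 0, 38.1, 0, 8.1, 0, 0, 40.5, 0, 8.9, 0, 0, 42.2, 0, 9.5, 0, 0, 42.2, 0, 9.5, 0, 0, 42.2, 0, 9.5, 0, 0, 42.2, 0, 9.5, 0, 0, 42.2, 0, 9.5, 0, 0]
}}

```text
t: 13.2
tool_pos: [562.2, -42.6, 233.2]
tool_rot: [[-0.996, 0.09, -0.0], [0.09, 0.996, 0.0], [0.0, 0.0, -1.0]]
ft_force: [2.4, -0.9, -5.9]
opening: 8.6
```

```bash
python3 o.py;python3 - <<'E'
from h import *
s=shot('side','s6.png')
cv2.imwrite('pics/c6.png',cv2.resize(cv2.convertScaleAbs(s[130:290,255:415],alpha=1.6),(600,600),interpolation=2))
im=s[220:255,285:315].astype(int)
m=((im[...,2]-np.maximum(im[...,0],im[...,1]))>35).astype(np.uint8)
n,_,st,c=cv2.connectedComponentsWithStats(m,connectivity=4)
print([(((c[i]+[30,90])*3.75).round(0).tolist(),int(st[i][4])) for i in range(1,n)])
ux=np.array([.996,-.088,0]);uy=np.array([.088,.996,0]);H=np.array([471.5,-34.6,90])+150*ux
P=[H-uy*110-np.cos(t)*ux*200+np.sin(t)*np.array([0,0,200]) for t in(.6,.65,.7,.75,.8)]
print(((proj('side',P)-[255,130])*3.75).round(0).tolist())
E
```

```text
13.2 [562.2 -42.6 233.2] [ 2.4 -0.9 -5.9] [-0.3  -0.75  0.05] 8.6 5.2 [ 7.000e-01 -4.851e+01  2.780e+01  1.550e+00  2.800e-01  2.000e-02]
[([166.0, 399.0], 18)]
[[468.0, 209.0], [460.0, 197.0], [453.0, 185.0], [444.0, 173.0], [435.0, 162.0]]
```

View pics/c6.png

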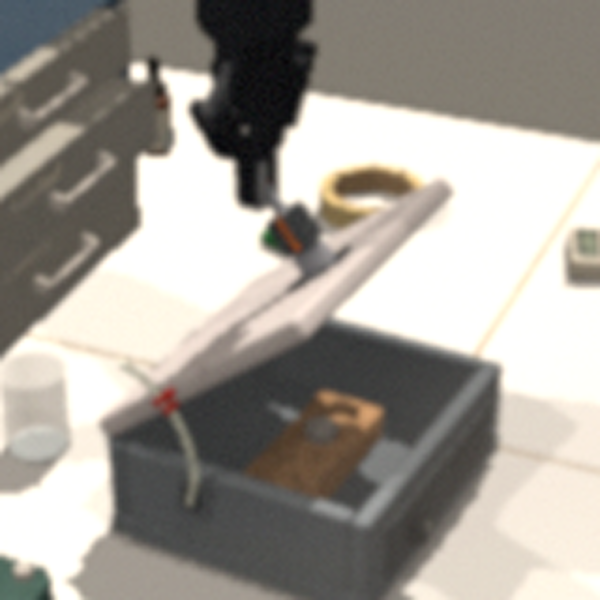

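Call:
{"op": "jog_arm", "data": {
  "deltas": [0, 0, 0.8, 0, 0, 0, 0, 0.8, 0, 0, 0, 0, 0.8, 0, 0, 0, 0, 0.8, 0, 0, 0, 0, 0.8, 0, 0, 0, 0, 0.8, 0, 0, 0, 0, 0.8, 0, 0, 0, 0, 0.8, 0, 0]
}}

```text
t: 14.05
tool_pos: [562.1, -42.6, 232.9]
tool_rot: [[-0.996, 0.09, 0.0], [0.09, 0.996, 0.0], [-0.0, 0.0, -1.0]]
ft_force: [-0.4, -1.9, -1.1]
opening: 8.7
```

```bash
python3 o.py;python3 - <<'E'
from h import *
s=shot('side','s7.png');a=cv2.imread('pics/s6.png')
print(np.abs(s[150:260,270:400].astype(int)-a[150:260,270:400]).mean(), [cv2.phaseCorrelate(a[170:240,320:400,1].astype(float),s[170:240,320:400,1].astype(float))])
print(np.max(np.abs(arm.observe()['joint_vel'])))
E
```

```text
14.05 [562.1 -42.6 232.9] [-0.4 -1.9 -1.1] [-0.22 -0.3   0.02] 8.7 5.2 [ 5.500e-01 -4.557e+01  2.686e+01  5.300e-01  2.700e-01  2.000e-02]
0.8695337995337995 [((-0.003488115326689467, 0.043662490888721095), 1.0116976729014848)]
0.0018868552931556677
```

Stable, forces now about 1–2 N, lid still.

```bash
python3 -c "
from bench import arm
print(arm.finish_job())"
```

```text
the job is handed in; nothing more can be done
None
```

The job is handed in: the chuck is clamped on the pin, and the lid is held still just below its balance point with the gripper still on the pin.

- **Chuck:** I turned the sleeve clockwise until the torque jumped from about 0.4 to 2.1 N m. It stayed at that level for 8° more while the fingers slipped, so I took that as the stop. I did not measure the jaw position itself. In the pictures the orange mark on the sleeve has moved, and the pin then carried the lid.
- **Raise:** I lifted the lid by the pin along its arc to about 0.95 rad (54°). The pointer in the side picture and the lid's front corner both agreed, and the lid did not spring up.
- **Lower and hold:** I brought it back to about 0.70 rad (40°), roughly 5° below the mark. The lid's corner read 0.70–0.72. The pointer and the red mark ran together in the picture, so the pointer gives only a rough check.
- **Last check:** The force at the wrist was about 2 N. The picture shift between 13.2 s and 14.05 s was under 0.05 pixel. The finger opening was 8.7 mm on the 10 mm pin, and it also read about 2 mm low on the sleeve.

The sleeve sat about 2–3 mm further left (+y) than the pictures gave. I corrected that by feel, with about 11 N of side force at most. The tins, tools and other bench items were not touched. The job took about 14 s of the 51 s allowed.

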